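Isolate the test console and dock its battery pack

TASK

Pull the red isolator knob on the sloping console out until it stays out at its detent, and only then slide the blue battery pack, contacts first, into the dovetail dock until it is fully home and the orange catch springs up behind it. With the pack latched, push the knob fully back in. Leave everything else on the bench where it is.

Things in the scene. Friction and masses are not known exactly. Their poses are not given: they have to be found in the camera images.
- console: Grey wedge-shaped console fixed to the bench, 151 mm deep (x), 160 wide (y), 132 high. Origin: middle of its underside; x points from its low front edge (40 mm high) to its high back. The face slopes up at 35 degrees from level. The face is bare for 60 mm to either side of the knob.
- hood_edge (a point): Middle of the outer edge of the blue glare hood: a plate 6 mm thick, as wide as the console, standing 85 mm out square from the face. Its front side is 69 mm up the slope from the knob's axis. A gripper coming straight down on the knob would hit it: come in square to the face, tilted about 35 degrees from vertical.
- knob_grip (a point): Middle of the round head of the red pull knob, on its axis; moves with it. Head 31 mm in diameter, 20 long, on a 12 mm steel stem. z points square out of the sloping face (the pull direction), y level across the console, x up the slope. With the knob in, this point is 28 mm, the head's outer end 38 mm and its inner end 18 mm off the face.
- knob (a joint): How far the red knob is pulled out, in m: 0 fully in, 0.014 at the outer detent. A spring detent holds it at both ends (about 7 N to start it either way); past half travel it snaps on to the other end and stays there.
- dock: Dovetail dock fixed to the bench: aluminium base 230 x 106 mm, its top, the slide floor, at z = 0.015. Origin: on the bench, on the centre line, 20 mm inside the rails. The pack slides in along +x. Before the rails is a bare landing, x = -0.13 (open end) to -0.04. Home: the pack's origin at x = 0.035, y = 0, z = 0.015, its axes parallel to the dock's (x within about 2 mm, for play).
- dock_mouth (a point): Middle of the rails' mouth, at floor height (dock x = -0.02). Two blue undercut rails, tops 13 mm above the floor, run from here 100 mm in +x to a grey end stop that is 45 mm above the floor. Flares before the mouth are 74 mm apart at their outer end, 20 mm out. The rails leave the pack's foot 1.5 mm play on each side and about 2.5 mm in height.
- catch (a joint): Orange sprung catch, a leaf 40 mm long and 20 wide in the dock's floor, hinged at dock x = -0.0525. In rad: 0 up, 0.15 pressed flat. The pack rides over it, pressing it down with 1 to 3 N, and it springs up behind the pack's rear end once the pack is home, with about 2 mm of play.
- catch_tip (a point): Middle of the upper edge of the catch's free tip, at dock x = -0.013 and 6 mm above the slide floor when up.
- pack: Blue battery pack with a black front end, loose, upright on the bench, 0.3 to 0.6 kg. Body 90 mm long (x), 40 wide (y), top 65 mm above its underside. Below it a black flared foot 10 mm high, 50 wide at the bottom, 42 at its top. Origin: middle of the underside; +x is the end with black band and brass contacts. Grip it across its width; in the dock, fingertips must stay 13 mm above its underside.
- pack_nose (a point): Middle of the pack's front (contact) end, 45 mm ahead of its origin and 30 mm above its underside; in the dock's frame x = 0.08, y = 0, z = 0.045 when the pack is home.
- multimeter: Red hand-held meter lying flat, 85 x 165 x 39 mm, bystander; origin middle of underside.
- tape_roll: Amber roll of tape lying flat, 76 mm outside diameter, 19 mm high, bystander; origin middle of underside.
- connector_a: Small blue connector, 36 x 26 x 18 mm, bystander; origin middle of underside.
- connector_b: Another small blue connector, 36 x 26 x 18 mm, bystander; origin middle of underside.
- wash_bottle: White bottle with a blue cap, 60 mm in diameter and 150 mm high, bystander; origin middle of underside.
- screw_tray: Aluminium divided tray, 100 x 140 x 30 mm, bystander; origin middle of underside.
Mind the look-alikes: they are no part of the job. There is more than one size of the pack; the job needs the smaller.

How it is judged (in metres and radians):
On the way, in this order (a step that is already met when the one before it is completed fails the run):
1. the knob is pulled out to its detent (value of joint knob above 0.0115 m), for 0.3 s.
2. with the knob still out, the pack is home in the dock and the catch is up behind it (value of joint knob above 0.0115 m and x of pack_nose in the frame of dock above 0.0762 m and y of pack_nose in the frame of dock between -0.004 and 0.004 m and z of pack_nose in the frame of dock between 0.041 and 0.05 m and value of joint catch below 0.04 rad), for 0.2 s.
At the end, for the whole second after the job is handed in: The knob is in to within 2 mm; the pack is at rest in the dock, contact end within 4 mm of the end stop, within 4 mm sideways, its foot under the rails, and the catch is up behind it (below 0.04 rad) (value of joint knob below 0.002 m and x of pack_nose in the frame of dock above 0.0762 m and y of pack_nose in the frame of dock between -0.004 and 0.004 m and z of pack_nose in the frame of dock between 0.041 and 0.05 m and value of joint catch below 0.04 rad and linear speed of pack below 0.02 m/s); the robot touches nothing.
It fails at once if a bystander is moved by more than 30 mm (distance of any of multimeter, tape_roll, connector_a, connector_b, wash_bottle, screw_tray from where it was at the start of the episode above 0.03 m).
It also fails if it takes over 72 s, if anything falls off the work surface, if the arm or the gripper's body presses on something with over 40 N, if the wrist force passes 120 N, or if a joint passes its speed limit or range.

ROBOT

A 6-joint arm with a two-finger parallel gripper is mounted at the origin on the work surface. World frame = base frame: x ahead of the robot, y to its left, z up, the work surface at z = 0. Lengths are in m, angles in degrees, forces in N, time in s.
With the tool pointing down it reaches from about 0.4 to 0.825 m from the base axis. Payload 7 kg.
Tool frame: the origin (TCP) lies on the centre line of the jaws, within the pads' length; the fingertips stand 8 mm ahead of it and the grasp point (between the pads) lies 11 mm behind it; z points along the fingers, y is the line along which they close (so a half turn about z gives the same grasp; the last joint's range is limited). The gripper opens to 88 mm and grips with 3 to 60 N. Pads are 19 mm wide; open, the fingers measure 130 mm over their backs; the gripper's body (78 mm by 193 mm) begins 47 mm behind the grasp point.
Start: joints at [87.84, 20.546, 0.682, 0, -70.136, -16.507], TCP at [0.216, 0.639, 0.235] pointing down, gripper open.
Joint ranges: [-176.03, 176.03], [-82.01, 121.73], [-58.28, 71.71], [-173.87, 95.51], [-174.79, -0.11], [-173.66, 173.66]. Speed limits (degrees/s): [136.94, 136.94, 172.46, 180, 180, 180].

INTERFACE

Orientations are given as [roll, pitch, yaw] about the fixed x, y, z axes, in that order (R = Rz(yaw) Ry(pitch) Rx(roll)).
In Python, from plant import ctrl, vision gives the robot as it stands. The module is installed in compiled form; this text tells all that it offers.
- The arm moves only by the tool move_arm, never from a script. Its argument "moves" is one flat list of numbers, 7 for each row, row after row: the finger opening in cm, from 0 to 8.76, then the shift along the tool's x, y, z in cm, then the turn, a rotation vector about the tool's x, y, z in rad. A call has 1 to 8 rows; each row shifts and turns the commanded pose from where the row before left it, along the tool's axes as they then stand; what a row does not reach is not made up. A row lasts 1/10 s, in which the tool goes at most 50 mm and 8.59 degrees, less where a joint would pass 70% of its speed; a pose out of reach is approached as far as the arm can. A call with a gripper value outside its range is refused whole. The fingers move at their own pace and stop on an object; the grip force is fixed at half the most. Time passes only in rows, so rows that do not move let the fingers close. It gives the time, the measured TCP pose, the force, the opening and the grip force at its end, in the units of the state.
- ctrl.get_obs(): the state, without advancing time (a new reading comes with each control period).
- vision.snapshot(name): name is "scene" or "top" or "wrist"; returns (picture, depth): 480x640x3 uint8, red, green, blue; 480x640 float32, m along the optical axis (not along the pixel's ray), 0 where there is no reading.
- vision.camera_model(name): a dict with "vertical_fov" (degrees; the focal length in pixels is half the picture's height over the tangent of half this angle, whatever the lens; pixels are square), "cx", "cy" (the principal point, pixels), "D" ([k1, k2, p1, p2, k3] as OpenCV has them; the pictures are not rectified), "cam_to_world" (4x4, takes a point from camera to world coordinates). Camera axes: x right, y down, z forward; pixel columns grow to the right and rows downward; lengths in m; the calibration is good to about 2 mm. A picture is of the moment at which its call begins: read the wrist's pose just before it. camera_model takes no time and is no camera call; for the wrist camera it gives the pose at the moment of the call.
- ctrl.close_job(): hands the job in; it is judged then, once.
The state is a dict: "clock": time; "joint_pos": joint angles; "qvel": joint speeds; "tau": joint torques, N m; "tool_pos": TCP position; "orientation": TCP orientation; "force": force on the tool from outside, world axes, zero at the start; "moment": the same for the moment, N m; "opening": finger opening in m; "gripper_force": force on a finger pad.
Only numpy, scipy, OpenCV 4.12 (cv2) and the standard library are available. Lean on these libraries where they do the work, as an engineer would, in place of code of your own. Each camera call takes 0.05 s, during which the arm holds its last target. There are 200 camera calls.

## Working session

There is one attempt and no reset: what is moved stays moved. The work goes in short steps, Python scripts to look and compute and a tool call to move; the robot and the scene stay as the last step left them, time stands still between calls to the robot, and variables do not carry over. Pictures are saved under pics/ and viewed, at most 10 in all, crops included, and the job is handed in when it is done.

Besides the shell and the picture viewer there is one more tool, called after "Call:" by a JSON object that holds its "op" and its "data". move_arm: Moves the arm, as the interface text tells. Its arguments: {"type":"object","properties":{"moves":{"type":"array"}},"required":["moves"]}

```bash
mkdir -p pics; cat > h.py <<'E'
import numpy as np, cv2
from plant import ctrl, vision
from scipy.spatial.transform import Rotation as R
def snap(n):
    m=vision.camera_model(n); p,d=vision.snapshot(n); np.savez(f'{n}.npz',p=p,d=d,T=m['cam_to_world'],D=m['D'],k=[240/np.tan(np.radians(m['vertical_fov'])/2),m['cx'],m['cy']])
    return p
def load(n): return np.load(f'{n}.npz')
def cloud(n):
    z=load(n); f,cx,cy=z['k']; K=np.array([[f,0,cx],[0,f,cy],[0,0,1]])
    v,u=np.mgrid[0:480,0:640]; q=cv2.undistortPoints(np.stack([u,v],-1).reshape(-1,1,2).astype(float),K,z['D']).reshape(480,640,2)
    c=np.dstack([q,np.ones((480,640))])*z['d'][...,None]
    T=z['T']; return c@T[:3,:3].T+T[:3,3], z['p'], z['d']
def save(p,name,s=1): cv2.imwrite(f'pics/{name}.png',cv2.resize(p[...,::-1],None,fx=s,fy=s,interpolation=cv2.INTER_CUBIC))
E
python3 - <<'E'
from h import *
for n in ['scene','top']: save(snap(n),n)
o=ctrl.get_obs();print(o)
for n in ['scene','top']:
    z=load(n);print(n,z['k'],z['D'],z['T'].round(3).tolist())
E
```

```text
{'clock': 0.1, 'joint_pos': array([ 8.78411999e+01,  2.05861693e+01,  6.36876049e-01, -1.51985945e-02,
       -7.01356359e+01, -1.65085586e+01]), 'qvel': array([-0.08902273, -0.06847876,  0.11916613,  0.08117618,  0.05846056,
       -0.02913705]), 'tau': array([-4.62521766e-04, -5.84159768e+01,  2.93751061e+01,  7.01533824e+00,
        1.01758653e-02, -5.24193570e-05]), 'tool_pos': array([0.21593412, 0.63906728, 0.23372115]), 'orientation': array([ 1.79914512e+02, -1.04358297e-02, -1.86725259e+01]), 'force': array([ 0.09603339, -0.10510051, -0.28471222]), 'moment': array([-0.00550704,  0.01919321,  0.00077945]), 'gripper_force': 0.0, 'opening': 0.08758091358445591}
scene [565.11469276 320.67385771 242.32676046] [0.02875197 0.         0.         0.         0.        ] [[-0.282, 0.653, -0.703, 1.425], [0.959, 0.195, -0.204, 0.232], [0.004, -0.732, -0.682, 0.957], [0.0, 0.0, 0.0, 1.0]]
top [467.17881895 318.64979986 243.54428054] [-0.12403281  0.          0.          0.          0.        ] [[-0.011, -0.989, 0.148, 0.397], [-1.0, 0.008, -0.024, 0.007], [0.023, -0.149, -0.989, 1.441], [0.0, 0.0, 0.0, 1.0]]
```

View pics/top.png

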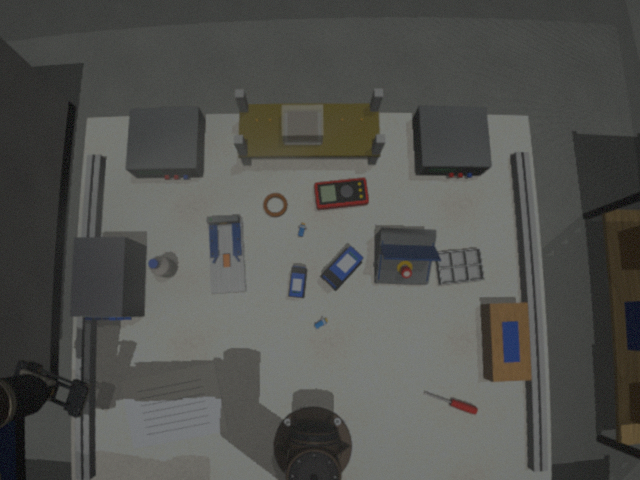

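View pics/scene.png

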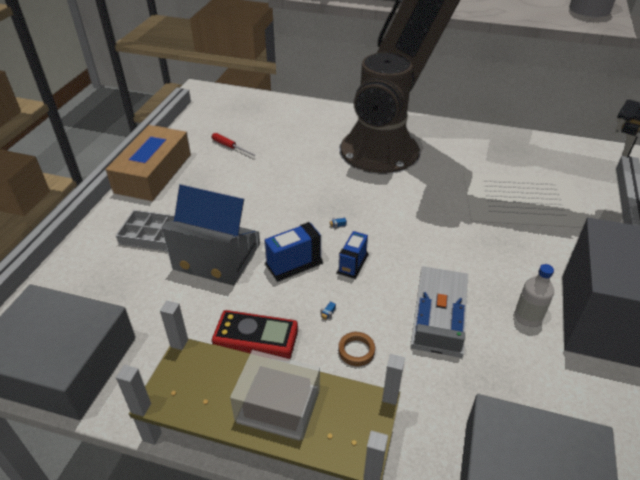

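The top picture shows the red knob at (405,270), the dock at (227,255) with its mouth facing down (towards the robot), and the catch at (226,260). Pack candidates are blue blocks at (298,282), small, and (343,267), large. Other blue things are the connectors at (301,230) and (320,322). For the knob, the other red items are the meter (341,193), the screwdriver (463,405), and the cabinet buttons. I choose the pack at (298,282) and will check it in a crop.

```bash
python3 - <<'E'
from h import *
P,p,d=cloud('top')
c=p[205:315,200:445]; save(c,'topcrop',3.2)
S,_,_=cloud('scene')
pr=lambda C,u,v:print((u,v),C[v,u].round(3))
for u,v in [(298,282),(343,267),(405,271),(226,260),(228,285),(390,275),(420,275),(410,253),(300,245)]: pr(P,u,v)
print('scene')
for u,v in [(357,240),(293,238),(442,300),(350,257)]: pr(S,u,v)
E
```

```text
(298, 282) [0.489 0.035 0.062]
(343, 267) [ 0.53  -0.097  0.087]
(405, 271) [ 0.515 -0.275  0.106]
(226, 260) [0.562 0.257 0.016]
(228, 285) [0.485 0.249 0.016]
(390, 275) [ 0.508 -0.239  0.058]
(420, 275) [ 0.506 -0.33   0.061]
(410, 253) [ 0.561 -0.281  0.155]
(300, 245) [ 0.609  0.029 -0.   ]
scene
(357, 240) [0.478 0.045 0.069]
(293, 238) [ 0.536 -0.091  0.09 ]
(442, 300) [0.563 0.259 0.022]
(350, 257) [0.534 0.043 0.065]
```

View pics/topcrop.png

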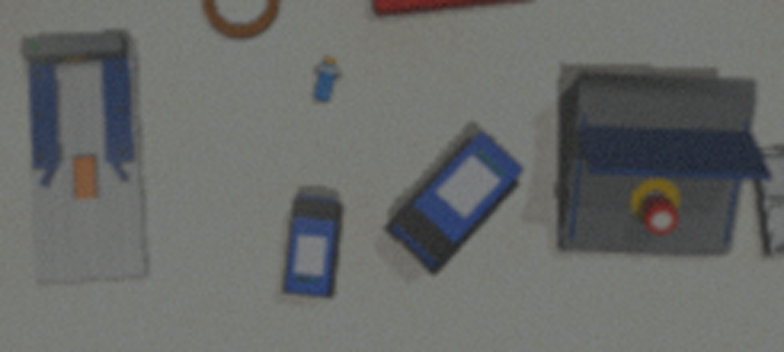

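The crop confirms it: the small pack at crop (313,245) has its top at z≈0.065 and its black contact end towards +x. The big one at (455,200) has its top at 0.087. Next I fit the console face, knob, pack and dock.

```bash
cat >> h.py <<'E'
def hsv(p): return cv2.cvtColor(p,cv2.COLOR_RGB2HSV).astype(int)
def box(C,m,x,y,z): 
    return m&(C[...,0]>x[0])&(C[...,0]<x[1])&(C[...,1]>y[0])&(C[...,1]<y[1])&(C[...,2]>z[0])&(C[...,2]<z[1])
def rect(q): 
    (c,s,a)=cv2.minAreaRect((q[:,:2]*1000).astype(np.float32)); return np.round(c,1),np.round(s,1),round(a,2)
E
python3 - <<'E'
from h import *
for n in ['top','scene']:
    C,p,d=cloud(n);H=hsv(p);ok=d>0
    red=((H[...,0]<8)|(H[...,0]>172))&(H[...,1]>110)
    m=box(C,ok&red,(.46,.58),(-.36,-.2),(.05,.2)); q=C[m]
    print(n,'red',m.sum(),q.mean(0).round(4),q.min(0).round(3),q.max(0).round(3))
    m=box(C,ok&(H[...,1]<60),(.47,.56),(-.34,-.2),(.05,.1)); q=C[m]
    if len(q)>30:
        A=np.c_[q[:,:2],np.ones(len(q))]
        w=np.ones(len(q),bool)
        for _ in range(6):
            k=np.linalg.lstsq(A[w],q[w,2],rcond=None)[0]; w=abs(A@k-q[:,2])<.004
        nn=np.array([-k[0],-k[1],1]);nn/=np.linalg.norm(nn);print(' face',w.sum(),k.round(4),'n',nn.round(3),'tilt',np.degrees(np.arccos(nn[2])).round(1),'yaw',np.degrees(np.arctan2(-nn[1],-nn[0])).round(1))
    for name,b in [('packtop',((.42,.56),(-.02,.1),(.055,.075))),('dockall',((.4,.75),(.17,.34),(.010,.06))),('docktop',((.6,.75),(.17,.34),(.05,.075))),('rails',((.55,.75),(.17,.34),(.022,.034)))]:
        m=box(C,ok,*b); q=C[m]
        if len(q)>20: print(' ',name,len(q),rect(q),'zmed',np.median(q[:,2]).round(4))
    m=box(C,ok&(H[...,0]<25)&(H[...,1]>130),(.5,.62),(.2,.32),(.005,.04));q=C[m];print('  catch',len(q),q.mean(0).round(4) if len(q) else '')
    m=box(C,ok&(H[...,0]>100)&(H[...,0]<130)&(H[...,1]>120),(.45,.65),(-.4,-.17),(.13,.2));q=C[m];print('  hood',rect(q),q.mean(0).round(3),q[:,2].max().round(3))
E
```

```text
top red 49 [ 0.5141 -0.2769  0.1038] [ 0.498 -0.294  0.093] [ 0.527 -0.265  0.115]
 face 515 [ 0.6704 -0.0389 -0.294 ] n [-0.557  0.032  0.83 ] tilt 33.9 yaw -3.3
  packtop 414 (array([492.6,  38.5]), array([40.3, 90.2]), 82.93) zmed 0.0646
  dockall 2381 (array([578.6, 257.4]), array([232. , 106.1]), 3.46) zmed 0.0166
  docktop 214 (array([683.7, 263.7]), array([21.1, 92.6]), 3.72) zmed 0.0592
  rails 548 (array([619.5, 259.9]), array([130.6,  95. ]), 4.12) zmed 0.0273
  catch 17 [0.5691 0.2572 0.0186]
  hood (array([ 541.8, -277.3]), array([102.2,   1.4]), 88.19) [ 0.541 -0.293  0.183] 0.186<stdin>:6: RuntimeWarning: Mean of empty slice.
  ret = um.true_divide(
Traceback (most recent call last):
ValueError: zero-size array to reduction operation minimum which has no identity
```

Fits agree with the given sizes: pack 90×40 at (0.4926, 0.0385), yaw −7°; dock outline 232×106, yaw 3.6°, origin ≈(0.594, 0.258); end stop consistent. The knob is ≈(0.521, −0.275, 0.098) on a face tilted about 34°. I'll write a row planner, then go to a standoff square to the knob.

```bash
cat >> h.py <<'E'
def cur():
    o=ctrl.get_obs(); return o['tool_pos'], R.from_euler('xyz',o['orientation'],degrees=True), o
def conR(yaw,tilt,flip=False):  # tool z tilted 'tilt' from down toward heading yaw; y across
    r=R.from_euler('ZYX',[yaw,-tilt,180],degrees=True)
    return r*R.from_euler('z',180,degrees=True) if flip else r
def plan(t,Rt,n,op,start=None):
    p,r,_=cur() if start is None else (*start,0)
    w=(r.inv()*Rt).as_rotvec()/n; out=[]; t=np.array(t)
    for i in range(n):
        s=r.inv().apply((t-p)/(n-i))*100; s=s.round(2); ww=w.round(3)
        out.append([op,*s.tolist(),*ww.tolist()]); p=p+r.apply(s/100); r=r*R.from_rotvec(ww)
    for i in range(0,n,8): print(sum(out[i:i+8],[]))
    return p,r
E
python3 - <<'E'
from h import *
p,r,o=cur()
print(conR(-2.5,35).as_matrix().round(2).tolist())
a=plan([.47,.30,.33],r,9,8)
b=plan([.43,-.22,.30],conR(-2.5,35),12,8,a)
plan([.446,-.272,.204],conR(-2.5,35),3,8,b)
E
```

```text
[[0.82, -0.04, 0.57], [-0.04, -1.0, -0.03], [0.57, 0.0, -0.82]]
[8, 3.88, 2.67, -1.07, 0.0, 0.0, 0.0, 8, 3.88, 2.67, -1.06, 0.0, 0.0, 0.0, 8, 3.88, 2.67, -1.07, 0.0, 0.0, 0.0, 8, 3.88, 2.67, -1.06, 0.0, 0.0, 0.0, 8, 3.88, 2.66, -1.07, 0.0, 0.0, 0.0, 8, 3.88, 2.67, -1.06, 0.0, 0.0, 0.0, 8, 3.88, 2.66, -1.07, 0.0, 0.0, 0.0, 8, 3.88, 2.67, -1.06, 0.0, 0.0, 0.0]
[8, 3.89, 2.66, -1.07, 0.0, 0.0, 0.0]
[8, 1.07, 4.21, 0.26, 0.007, 0.051, -0.023, 8, 0.96, 4.24, 0.28, 0.007, 0.051, -0.023, 8, 0.85, 4.26, 0.3, 0.007, 0.051, -0.023, 8, 0.73, 4.28, 0.3, 0.007, 0.051, -0.023, 8, 0.62, 4.3, 0.31, 0.007, 0.051, -0.023, 8, 0.51, 4.31, 0.31, 0.007, 0.051, -0.023, 8, 0.39, 4.33, 0.3, 0.007, 0.051, -0.023, 8, 0.28, 4.33, 0.29, 0.007, 0.051, -0.023]
[8, 0.16, 4.34, 0.27, 0.007, 0.051, -0.023, 8, 0.05, 4.35, 0.24, 0.007, 0.051, -0.023, 8, -0.06, 4.35, 0.21, 0.007, 0.051, -0.023, 8, -0.18, 4.34, 0.18, 0.007, 0.051, -0.023]
[8, -1.36, 1.69, 2.97, 0.001, -0.002, 0.001, 8, -1.35, 1.7, 2.97, 0.001, -0.002, 0.001, 8, -1.34, 1.71, 2.97, 0.001, -0.002, 0.001]
```

Call:
{"op": "move_arm", "data": {"moves": [8,3.9,2.7,-1.1,0,0,0,8,3.9,2.7,-1.1,0,0,0,8,3.9,2.7,-1.1,0,0,0,8,3.9,2.7,-1.1,0,0,0,8,3.9,2.7,-1.1,0,0,0,8,3.9,2.7,-1.1,0,0,0,8,3.9,2.7,-1.1,0,0,0,8,3.9,2.7,-1.1,0,0,0]}}

```text
clock: 0.9
tool_pos: [0.4431, 0.3332, 0.3229]
orientation: [180.0, 0.0, -18.6]
force: [0.2, 0.8, -0.8]
opening: 0.08
gripper_force: 0.0
```

Call:
{"op": "move_arm", "data": {"moves": [8,1.1,4.2,0.26,0.007,0.051,-0.023,8,0.96,4.24,0.28,0.007,0.051,-0.023,8,0.85,4.26,0.3,0.007,0.051,-0.023,8,0.73,4.28,0.3,0.007,0.051,-0.023,8,0.62,4.3,0.31,0.007,0.051,-0.023,8,0.51,4.31,0.31,0.007,0.051,-0.023,8,0.39,4.33,0.3,0.007,0.051,-0.023,8,0.28,4.33,0.29,0.007,0.051,-0.023]}}

```text
clock: 1.7
tool_pos: [0.4154, -0.0131, 0.3017]
orientation: [-178.9, -23.7, -8.1]
force: [1.4, 0.3, 0.9]
opening: 0.0805
gripper_force: 0.0
```

```bash
python3 - <<'E'
from h import *
p,r,o=cur(); print(o['joint_pos'].round(1),p,o['orientation'],o['clock'])
b=plan([.446,-.272,.204],conR(-2.5,35),8,8)
E
```

```text
[ 42.1 -25.5 -46.5  21.4 -54.4  29.7] [ 0.41543401 -0.01308123  0.3017263 ] [-178.93148119  -23.67350743   -8.05829804] 1.7
[8, 0.27, 3.18, 1.39, 0.004, 0.025, -0.011, 8, 0.2, 3.19, 1.39, 0.004, 0.025, -0.011, 8, 0.13, 3.19, 1.38, 0.004, 0.025, -0.011, 8, 0.06, 3.2, 1.37, 0.004, 0.025, -0.011, 8, -0.0, 3.2, 1.36, 0.004, 0.025, -0.011, 8, -0.08, 3.21, 1.34, 0.004, 0.025, -0.011, 8, -0.14, 3.22, 1.32, 0.004, 0.025, -0.011, 8, -0.21, 3.21, 1.31, 0.004, 0.025, -0.011]
```

Call:
{"op": "move_arm", "data": {"moves": [8,0.27,3.2,1.4,0.004,0.025,-0.011,8,0.2,3.2,1.4,0.004,0.025,-0.011,8,0.13,3.2,1.4,0.004,0.025,-0.011,8,0.06,3.2,1.4,0.004,0.025,-0.011,8,0,3.2,1.35,0.004,0.025,-0.011,8,-0.1,3.2,1.35,0.004,0.025,-0.011,8,-0.15,3.2,1.3,0.004,0.025,-0.011,8,-0.2,3.2,1.3,0.004,0.025,-0.011]}}

```text
clock: 2.5
tool_pos: [0.442, -0.2519, 0.2097]
orientation: [-179.6, -33.9, -3.1]
force: [-0.6, -0.2, 0.1]
opening: 0.0799
gripper_force: 0.0
```

```bash
python3 - <<'E'
from h import *
p,r,o=cur(); print(o['joint_pos'].round(1),p,o['orientation'],o['clock'])
save(snap('wrist'),'w1')
C,q,d=cloud('wrist'); print(load('wrist')['T'].round(3), (d>0).mean())
E
```

```text
[-12.4  -8.8 -40.  -12.9 -25.9 109.5] [ 0.44201109 -0.25187257  0.20968959] [-179.59191948  -33.93387281   -3.08201129] 2.5
[[-0.051 -0.942  0.331  0.413]
 [-0.999  0.05  -0.011 -0.252]
 [-0.006 -0.331 -0.944  0.372]
 [ 0.     0.     0.     1.   ]] 0.964072265625
```

View pics/w1.png

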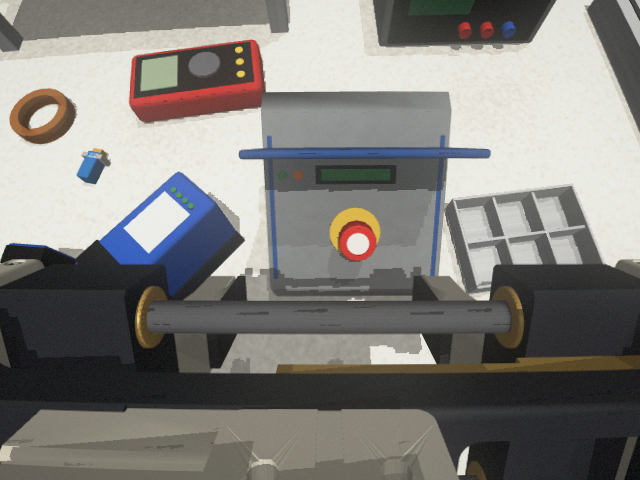

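The wrist view shows the knob's outer end at (357,243), the yellow ring on the face at (355,232), the face at about 275–435 × 190–270, and the hood's edge on at row 153.

```bash
cat > knob.py <<'E'
from h import *
def knob():
    C,p,d=cloud('wrist');H=hsv(p);ok=d>0
    red=((H[...,0]<8)|(H[...,0]>172))&(H[...,1]>110)
    m=box(C,ok&(H[...,1]<70),(.46,.6),(-.35,-.2),(.04,.13)); q=C[m]; w=np.ones(len(q),bool); A=np.c_[q[:,:2],np.ones(len(q))]
    w=abs(q[:,2]-(.67*q[:,0]-.039*q[:,1]-.294))<.01
    for _ in range(8):
        k=np.linalg.lstsq(A[w],q[w,2],rcond=None)[0]; w=abs(A@k-q[:,2])<.003
    n=np.array([-k[0],-k[1],1]);s=np.linalg.norm(n);n/=s
    print('face',w.sum(),'tilt',np.degrees(np.arccos(n[2])).round(2),'yaw',np.degrees(np.arctan2(-n[1],-n[0])).round(2))
    D=(C[...,2]-(C[...,:2]@k[:2]+k[2]))/s
    m=box(C,ok,(.46,.6),(-.33,-.22),(.05,.16))&(D>.02)&(D<.06)
    print('D hist',np.histogram(D[m],np.arange(.02,.062,.004)))
    q=C[m]; e=q[abs(D[m]-np.percentile(D[m],90))<.003]
    xs=np.array([n[2],0,-n[0]]);xs/=np.linalg.norm(xs);ys=np.cross(n,xs)
    u=np.c_[e@xs,e@ys]*1000
    c,rad=cv2.minEnclosingCircle(u.astype(np.float32)); print('n',len(e),'circ',c,rad,'D',np.median(D[m][abs(D[m]-np.percentile(D[m],90))<.003]))
    a=np.array(c)/1000; en=xs*a[0]+ys*a[1]+n*np.median(e@n)
    print('end',en.round(4),'n',n.round(4)); return en,n
E
python3 - <<'E'
from knob import *
en,n=knob()
C,p,d=cloud('wrist')
for u,v in [(265,153),(450,155),(357,243),(272,250),(442,250)]: print(u,v,C[v,u].round(4))
e=C[153,265]-C[155,450]
E
```

```text
face 20353 tilt 35.08 yaw -2.72
D hist (array([  38,   51,   51,   58, 1043,   17,    3,   15,   11,    0]), array([0.02 , 0.024, 0.028, 0.032, 0.036, 0.04 , 0.044, 0.048, 0.052,
       0.056, 0.06 ]))
n 1048 circ (502.92669677734375, -293.7839050292969) 52.26633834838867 D 0.03810171184902524
end [ 0.5296 -0.2995  0.1207] n [-0.574   0.0273  0.8184]
265 153 [ 0.5404 -0.217   0.1825]
450 155 [ 0.5335 -0.333   0.1815]
357 243 [ 0.5047 -0.2775  0.1036]
272 250 [ 0.5166 -0.2022  0.0608]
442 250 [ 5.269e-01 -3.811e-01 -2.000e-04]
```

```bash
sed -i "s|^    u=np.c_|    e=e[np.linalg.norm(e-np.median(e,0),axis=1)<.02]\n    u=np.c_|" knob.py
python3 - <<'E'
from knob import *
en,n=knob()
g=en-.010*n; print('grip',g); t=conR(-2.72,35.08)
tcp=g-.011*n  # grasp point is 11mm behind TCP
p,r,o=cur(); print('axis err deg', np.degrees((r.inv()*t).magnitude()))
a=plan(tcp+.06*n,t,5,5.5); plan(tcp,t,6,5.5,a)
E
```

```text
face 20353 tilt 35.08 yaw -2.72
D hist (array([  38,   51,   51,   58, 1043,   17,    3,   15,   11,    0]), array([0.02 , 0.024, 0.028, 0.032, 0.036, 0.04 , 0.044, 0.048, 0.052,
       0.056, 0.06 ]))
n 1034 circ (472.4202575683594, -272.481689453125) 15.40612506866455 D 0.03810171184902524
end [ 0.505  -0.2782  0.1027] n [-0.574   0.0273  0.8184]
grip [ 0.51073214 -0.27848014  0.09455137]
axis err deg 1.2121600189537778
[5.5, -0.13, 0.44, 1.68, -0.001, 0.004, 0.0, 5.5, -0.14, 0.44, 1.68, -0.001, 0.004, 0.0, 5.5, -0.15, 0.44, 1.68, -0.001, 0.004, 0.0, 5.5, -0.15, 0.43, 1.67, -0.001, 0.004, 0.0, 5.5, -0.16, 0.44, 1.68, -0.001, 0.004, 0.0]
[5.5, 0.0, -0.0, 1.0, 0.0, 0.0, 0.0, 5.5, 0.0, -0.0, 1.0, 0.0, 0.0, 0.0, 5.5, 0.0, -0.0, 1.0, 0.0, 0.0, 0.0, 5.5, 0.0, -0.0, 1.0, 0.0, 0.0, 0.0, 5.5, 0.0, -0.0, 1.0, 0.0, 0.0, 0.0, 5.5, 0.0, -0.01, 1.0, 0.0, 0.0, 0.0]
```

Call:
{"op": "move_arm", "data": {"moves": [5.5,-0.13,0.44,1.7,-0.001,0.004,0,5.5,-0.14,0.44,1.7,-0.001,0.004,0,5.5,-0.15,0.44,1.7,-0.001,0.004,0,5.5,-0.15,0.44,1.6,-0.001,0.004,0,5.5,-0.15,0.44,1.6,-0.001,0.004,0,5.5,0,0,0,0,0,0,5.5,0,0,0,0,0,0]}}

```text
clock: 3.25
tool_pos: [0.4817, -0.2745, 0.1374]
orientation: [-179.8, -34.9, -3.1]
force: [-0.1, 0.5, -0.1]
opening: 0.0549
gripper_force: 0.0
```

```bash
python3 - <<'E'
from knob import *
p,r,o=cur();print(p,o['orientation'],o['force'])
n=np.array([-.574,.0273,.8184]);g=np.array([.5107,-.2785,.0946])
plan(g-.011*n,conR(-2.72,35.08),6,5.5)
E
```

```text
[ 0.48174399 -0.2745251   0.13738852] [-179.8269513   -34.94940391   -3.1289578 ] [-0.08613835  0.50760009 -0.11572774]
[5.5, -0.01, 0.04, 1.05, 0.0, 0.0, -0.001, 5.5, -0.01, 0.04, 1.05, 0.0, 0.0, -0.001, 5.5, -0.01, 0.04, 1.04, 0.0, 0.0, -0.001, 5.5, -0.01, 0.04, 1.05, 0.0, 0.0, -0.001, 5.5, -0.01, 0.05, 1.04, 0.0, 0.0, -0.001, 5.5, -0.01, 0.04, 1.05, 0.0, 0.0, -0.001]
```

Call:
{"op": "move_arm", "data": {"moves": [5.5,0,0.04,1.05,0,0,-0.001,5.5,-0.02,0.04,1.05,0,0,-0.001,5.5,0,0.04,1.05,0,0,-0.001,5.5,-0.02,0.04,1.05,0,0,-0.001,5.5,0,0.05,1.05,0,0,-0.001,5.5,-0.02,0.05,1.05,0,0,-0.001,5.5,0,0,0,0,0,0,2.5,0,0,0,0,0,0]}}

```text
clock: 4.05
tool_pos: [0.5176, -0.2787, 0.0859]
orientation: [179.9, -35.0, -2.6]
force: [0.5, -0.3, 0.4]
opening: 0.0511
gripper_force: 0.0
```

Call:
{"op": "move_arm", "data": {"moves": [2.5,0,0,0,0,0,0,2.5,0,0,0,0,0,0,2.5,0,0,0,0,0,0,2.5,0,0,0,0,0,0]}}

```text
clock: 4.45
tool_pos: [0.5176, -0.2781, 0.0863]
orientation: [180.0, -35.1, -2.7]
force: [-2.9, 5.4, 5.5]
opening: 0.0302
gripper_force: 30.0
```

Call:
{"op": "move_arm", "data": {"moves": [2.5,0,0,-0.3,0,0,0,2.5,0,0,-0.3,0,0,0,2.5,0,0,-0.3,0,0,0,2.5,0,0,-0.3,0,0,0,2.5,0,0,-0.2,0,0,0,2.5,0,0,0,0,0,0,2.5,0,0,0,0,0,0]}}

```text
clock: 5.15
tool_pos: [0.5096, -0.2777, 0.0977]
orientation: [179.9, -35.1, -2.6]
force: [-2.1, 6.0, 5.9]
opening: 0.0302
gripper_force: 30.0
```

Call:
{"op": "move_arm", "data": {"moves": [2.5,0,0,-0.1,0,0,0,2.5,0,0,0,0,0,0,5.5,0,0,0,0,0,0,5.5,0,0,0,0,0,0,5.5,0,0,0,0,0,0,6,0,0,-3,0,0,0,6,0,0,-4,0,0,0,6,0,0,-4,0,0,0]}}

```text
clock: 5.95
tool_pos: [0.4448, -0.2754, 0.1883]
orientation: [179.9, -34.9, -2.7]
force: [0.4, -0.4, 1.5]
opening: 0.0598
gripper_force: 0.0
```

```bash
python3 - <<'E'
from knob import *
p,r,o=cur();print(p,o['orientation'],o['force'],o['opening'])
snap('wrist');en,n=knob()
print('travel mm',(en-np.array([.505,-.2782,.1027]))@n*1000)
E
```

```text
[ 0.4447643  -0.27539006  0.18832459] [179.88611322 -34.91696028  -2.67041492] [ 0.43281571 -0.40258911  1.4840351 ] 0.059786078709920296
face 22703 tilt 35.06 yaw -2.75
D hist (array([  0,   0,   0,  70, 145,  42,  43, 617, 775,   0]), array([0.02 , 0.024, 0.028, 0.032, 0.036, 0.04 , 0.044, 0.048, 0.052,
       0.056, 0.06 ]))
n 1338 circ (472.467041015625, -272.49481201171875) 15.376909255981445 D 0.052128455201791754
end [ 0.4969 -0.2779  0.1142] n [-0.5737  0.0275  0.8186]
travel mm 14.037890078110513
```

The knob is out 14.0 mm. Next, go over the pack.

```bash
python3 - <<'E'
from h import *
p,r,o=cur();t=conR(-7,0)
a=plan([.44,-.22,.30],r,3,8); b=plan([.47,.038,.26],t,8,8,a)
E
```

```text
[8, 1.86, -1.84, -3.0, 0.0, 0.0, 0.0, 8, 1.86, -1.84, -3.0, 0.0, 0.0, 0.0, 8, 1.87, -1.85, -3.0, 0.0, 0.0, 0.0]
[8, -0.1, -3.24, 0.52, -0.002, -0.077, 0.009, 8, -0.09, -3.24, 0.52, -0.002, -0.077, 0.009, 8, -0.08, -3.24, 0.53, -0.002, -0.077, 0.009, 8, -0.07, -3.24, 0.52, -0.002, -0.077, 0.009, 8, -0.05, -3.24, 0.52, -0.002, -0.077, 0.009, 8, -0.04, -3.25, 0.52, -0.002, -0.077, 0.009, 8, -0.04, -3.25, 0.52, -0.002, -0.077, 0.009, 8, -0.02, -3.24, 0.51, -0.002, -0.077, 0.009]
```

Call:
{"op": "move_arm", "data": {"moves": [8,0.5,-1.5,-4,0,0,0,8,2.4,-2,-3,0,0,0,8,2.4,-2,-2,0,0,0]}}

```text
clock: 6.3
tool_pos: [0.4397, -0.2201, 0.2947]
orientation: [179.9, -35.2, -2.8]
force: [0.5, 0.1, 0.4]
opening: 0.0772
gripper_force: 0.0
```

Call:
{"op": "move_arm", "data": {"moves": [8,-0.1,-3.24,0.5,-0.002,-0.077,0.009,8,-0.1,-3.24,0.5,-0.002,-0.077,0.009,8,-0.1,-3.24,0.5,-0.002,-0.077,0.009,8,-0.1,-3.24,0.5,-0.002,-0.077,0.009,8,0,-3.24,0.5,-0.002,-0.077,0.009,8,0,-3.25,0.5,-0.002,-0.077,0.009,8,0,-3.25,0.5,-0.002,-0.077,0.009,8,0,-3.24,0.5,-0.002,-0.077,0.009]}}

```text
clock: 7.1
tool_pos: [0.4706, 0.0399, 0.2545]
orientation: [-179.7, 0.4, -6.8]
force: [0.1, 0.9, 0.2]
opening: 0.0805
gripper_force: 0.0
```

```bash
python3 - <<'E'
from h import *
p,r,o=cur();print(p,o['orientation'],o['joint_pos'].round(1))
save(snap('wrist'),'w2')
p,r,o=cur();print(p)
C,q,d=cloud('wrist')
m=box(C,d>0,(.40,.57),(-.02,.1),(.057,.075)); print(rect(C[m]),np.median(C[m][:,2]),m.sum())
m=box(C,d>0,(.40,.65),(-.2,-.01),(.075,.1)); print('big',rect(C[m]),C[m].max(0) if m.any() else 0)
E
```

```text
[0.47062477 0.03990155 0.25451413] [-179.70325063    0.41033237   -6.83481317] [ 28.4   0.5 -21.6  -0.5 -68.1  55. ]
[0.47256099 0.04324126 0.25290928]
(array([490. ,  39.1]), array([39.9, 90. ]), 83.18) 0.06481346236102015 3814
big (array([ 542.2, -118.1]), array([ 88. , 184.3]), 27.53) [ 0.59019586 -0.03419356  0.09846488]
```

View pics/w2.png

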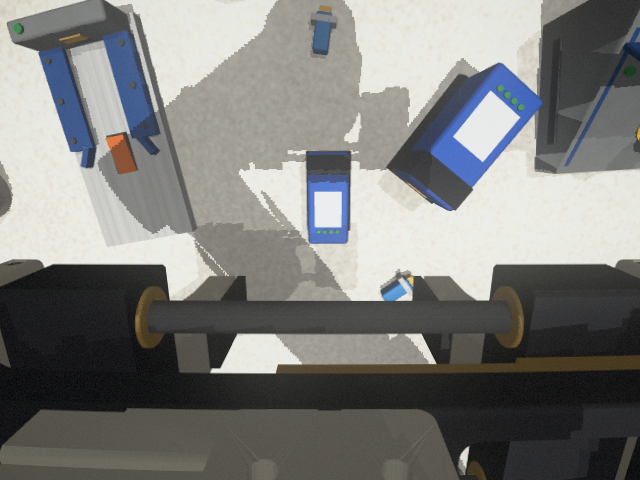

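The wrist view shows the small pack at (328,195) with its black end up, the dock at (110,110) with its orange catch at (121,153), the big pack's near corner at (390,165), and a connector at (395,287). The arm was still settling, so I'll repeat the measurement.

```bash
python3 - <<'E'
from h import *
snap('wrist'); p,r,o=cur();print(p,o['orientation'],o['clock'])
C,q,d=cloud('wrist');H=hsv(q)
m=box(C,d>0,(.40,.57),(-.02,.1),(.057,.075)); print(rect(C[m]),np.median(C[m][:,2]),m.sum())
m=box(C,d>0,(.40,.65),(-.16,-.01),(.078,.1)); print('big',rect(C[m]),C[m].max(0),C[m].min(0))
print('conn',C[287,395], 'bigcorner',C[165,392])
m=box(C,d>0,(.4,.75),(.17,.34),(.010,.03)); print('dock base',rect(C[m]))
m=box(C,d>0,(.62,.75),(.17,.34),(.05,.07)); print('stop',rect(C[m]))
blue=(H[...,0]>100)&(H[...,0]<130)&(H[...,1]>120)
m=box(C,(d>0)&blue,(.55,.75),(.17,.34),(.022,.034)); print('rails',rect(C[m]))
m=box(C,(d>0)&(H[...,0]<20)&(H[...,1]>130),(.5,.65),(.2,.32),(.0,.04)); print('catch',rect(C[m]),C[m][:,2].max())
plan([.4915,.0387,.10],conR(-7.0,0),5,6.5)
E
```

```text
[0.472208   0.04124576 0.25287946] [-179.77724175    0.53339581   -6.77114208] 7.2
(array([489.5,  39.1]), array([40.5, 90. ]), 83.27) 0.06481121256708544 3836
big (array([529.4, -94.2]), array([ 56.4, 121.6]), 46.17) [ 0.59063732 -0.03427004  0.09177778] [ 0.46950194 -0.15400179  0.07801681]
conn [ 0.37014228 -0.02260696  0.0140825 ] bigcorner [ 0.51129518 -0.03088671  0.0051868 ]
dock base (array([576.8, 258.9]), array([231. , 108.8]), 3.48)
stop (array([680.9, 264.3]), array([20.8, 96.6]), 3.65)
rails (array([612.7, 260.3]), array([118.7,  96.8]), 3.78)
catch (array([560.3, 257.7]), array([41.3, 22.1]), 5.96) 0.022615165504865642
[6.5, 0.42, 0.02, 3.05, -0.001, 0.002, 0.001, 6.5, 0.41, 0.01, 3.06, -0.001, 0.002, 0.001, 6.5, 0.41, 0.01, 3.05, -0.001, 0.002, 0.001, 6.5, 0.4, 0.01, 3.06, -0.001, 0.002, 0.001, 6.5, 0.39, 0.0, 3.06, -0.001, 0.002, 0.001]
```

Call:
{"op": "move_arm", "data": {"moves": [6.5,0.4,0.02,3,-0.001,0.002,0.001,6.5,0.4,0,3,-0.001,0.002,0.001,6.5,0.4,0,3,-0.001,0.002,0.001,6.5,0.4,0,3,-0.001,0.002,0.001,6.5,0.3,0,3,-0.001,0.002,0.001,6.5,0,0,0,0,0,0]}}

```text
clock: 7.8
tool_pos: [0.4868, 0.0348, 0.101]
orientation: [179.8, 0.0, -7.2]
force: [-0.4, -0.1, 0.3]
opening: 0.0654
gripper_force: 0.0
```

```bash
python3 - <<'E'
from h import *
p,r,o=cur();print(p,o['orientation'],o['force'])
plan([.490,.0391,.04],conR(-6.8,0),4,6.5)
E
```

```text
[0.48676254 0.03484348 0.10103136] [ 1.79803669e+02  4.19272966e-02 -7.20564844e+00] [-0.44086068 -0.09204875  0.29922091]
[6.5, 0.07, -0.12, 1.53, 0.001, 0.0, -0.002, 6.5, 0.07, -0.12, 1.52, 0.001, 0.0, -0.002, 6.5, 0.07, -0.12, 1.53, 0.001, 0.0, -0.002, 6.5, 0.06, -0.11, 1.52, 0.001, 0.0, -0.002]
```

Call:
{"op": "move_arm", "data": {"moves": [6.5,0.07,-0.12,1.5,0.001,0,-0.002,6.5,0.07,-0.12,1.5,0.001,0,-0.002,6.5,0.07,-0.12,1.5,0.001,0,-0.002,6.5,0.07,-0.12,1.5,0.001,0,-0.002,6.5,0,0,0,0,0,0,6.5,0,0,0,0,0,0]}}

```text
clock: 8.4
tool_pos: [0.4934, 0.0407, 0.0456]
orientation: [-179.8, -0.3, -6.7]
force: [0.1, -0.9, -0.6]
opening: 0.065
gripper_force: 0.0
```

```bash
python3 - <<'E'
from h import *
p,r,o=cur();print(p,o['orientation'],o['force'])
E
```

```text
[0.4934084  0.04069768 0.04563458] [-179.77543159   -0.34079888   -6.67313198] [ 0.12744878 -0.86113289 -0.62687117]
```

Call:
{"op": "move_arm", "data": {"moves": [6.5,-0.3,0.15,0.5,0,0,0,6.5,0,0,0,0,0,0,6.5,0,0,0,0,0,0]}}

```text
clock: 8.7
tool_pos: [0.4898, 0.0395, 0.0399]
orientation: [-179.8, -0.3, -6.7]
force: [0.5, -0.1, -0.9]
opening: 0.0651
gripper_force: 0.0
```

Call:
{"op": "move_arm", "data": {"moves": [3.5,0,0,0,0,0,0,3.5,0,0,0,0,0,0,3.5,0,0,0,0,0,0,3.5,0,0,0,0,0,0,3.5,0,0,0,0,0,0,3.5,0,0,0,0,0,0]}}

```text
clock: 9.3
tool_pos: [0.4899, 0.0397, 0.0395]
orientation: [-179.8, -0.3, -6.7]
force: [-0.4, 1.2, 0.6]
opening: 0.04
gripper_force: 30.0
```

Gripped at 40 mm opening. Lift and go to a hover before the dock.

```bash
cat >> h.py <<'E'
DO=np.array([.5915,.2595]);DY=3.55
def dk(x,z,o=DO,y=DY): a=np.radians(y); return np.array([o[0]+x*np.cos(a),o[1]+x*np.sin(a),z])
E
python3 - <<'E'
from h import *
p,r,o=cur(); a=plan(p+[0,0,.08],r,4,3.5); plan(dk(-.105,.10),conR(DY,0),8,3.5,a)
E
```

```text
[3.5, 0.01, -0.01, -2.0, 0.0, 0.0, 0.0, 3.5, 0.01, -0.01, -2.0, 0.0, 0.0, 0.0, 3.5, 0.01, -0.01, -2.0, 0.0, 0.0, 0.0, 3.5, 0.01, -0.0, -2.0, 0.0, 0.0, 0.0]
[3.5, -0.35, -2.64, 0.25, -0.0, -0.001, -0.022, 3.5, -0.29, -2.65, 0.25, -0.0, -0.001, -0.022, 3.5, -0.23, -2.66, 0.25, -0.0, -0.001, -0.022, 3.5, -0.18, -2.66, 0.25, -0.0, -0.001, -0.022, 3.5, -0.12, -2.66, 0.25, -0.0, -0.001, -0.022, 3.5, -0.06, -2.67, 0.26, -0.0, -0.001, -0.022, 3.5, 0.0, -2.66, 0.25, -0.0, -0.001, -0.022, 3.5, 0.06, -2.67, 0.26, -0.0, -0.001, -0.022]
```

Call:
{"op": "move_arm", "data": {"moves": [3.5,0,0,-2,0,0,0,3.5,0,0,-2,0,0,0,3.5,0,0,-2,0,0,0,3.5,0,0,-2,0,0,0]}}

```text
clock: 9.7
tool_pos: [0.4881, 0.0389, 0.1193]
orientation: [-179.8, -0.2, -6.7]
force: [0.5, -0.7, -5.3]
opening: 0.0397
gripper_force: 30.0
```

Call:
{"op": "move_arm", "data": {"moves": [3.5,-0.35,-2.65,0.25,0,-0.001,-0.022,3.5,-0.3,-2.65,0.25,0,-0.001,-0.022,3.5,-0.2,-2.65,0.25,0,-0.001,-0.022,3.5,-0.2,-2.65,0.25,0,-0.001,-0.022,3.5,-0.1,-2.65,0.25,0,-0.001,-0.022,3.5,-0.05,-2.65,0.25,0,-0.001,-0.022,3.5,0,-2.65,0.25,0,-0.001,-0.022,3.5,0.05,-2.65,0.25,0,-0.001,-0.022]}}

```text
clock: 10.5
tool_pos: [0.4853, 0.2522, 0.099]
orientation: [-179.9, 0.3, 3.4]
force: [0.1, -0.4, -5.2]
opening: 0.0395
gripper_force: 30.0
```

Call:
{"op": "move_arm", "data": {"moves": [3.5,0,0,0,0,0,0,3.5,0,0,0,0,0,0,3.5,0,0,0,0,0,0]}}

```text
clock: 10.8
tool_pos: [0.4856, 0.2509, 0.0994]
orientation: [-179.9, 0.2, 3.4]
force: [-0.1, 0.5, -5.0]
opening: 0.0398
gripper_force: 30.0
```

```bash
python3 - <<'E'
from h import *
p,r,o=cur();print(p,o['orientation'],o['force'],o['opening'])
save(snap('wrist'),'w3'); p,r,o=cur();print(p)
C,q,d=cloud('wrist');H=hsv(q)
m=box(C,d>0,(.40,.6),(.2,.31),(.115,.14)); print('pack top',rect(C[m]),np.median(C[m][:,2]))
m=box(C,d>0,(.62,.75),(.17,.34),(.05,.07)); print('stop',rect(C[m]),np.median(C[m][:,2]))
blue=(H[...,0]>100)&(H[...,0]<130)&(H[...,1]>120)
m=box(C,(d>0)&blue,(.55,.75),(.17,.34),(.022,.034)); print('rails',rect(C[m]))
E
```

```text
[0.48560686 0.25087365 0.09941738] [-179.86825646    0.22501177    3.36178325] [-0.05455119  0.5294102  -5.00399158] 0.03977853935000788
[0.48582041 0.25084854 0.0996677 ]
pack top (array([499.3, 251.3]), array([63.8, 71. ]), 2.44) 0.12471052120551444
stop (array([0., 0.]), array([0., 0.]), 0.0) nan
rails (array([597.7, 264.1]), array([80.7, 83.9]), 8.91)
  return _methods._mean(a, axis=axis, dtype=dtype,
  ret = ret.dtype.type(ret / rcount)
```

View pics/w3.png

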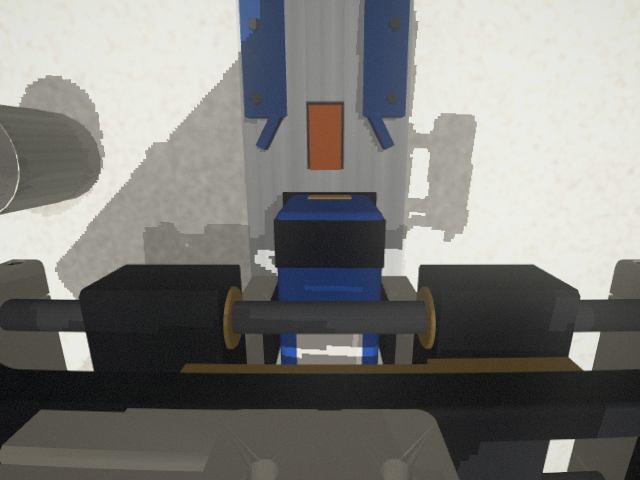

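The view shows the nose at (330,195), the catch centred at column 325, and rail inner edges at columns 286 and 364 (row 115). I'll measure the lateral offset and yaw in the cloud.

```bash
python3 - <<'E'
from h import *
C,q,d=cloud('wrist');H=hsv(q)
a=np.radians(DY);T=np.array([[np.cos(a),np.sin(a)],[-np.sin(a),np.cos(a)]])
L=(C[...,:2]-DO)@T.T*1000
blue=(H[...,0]>100)&(H[...,0]<130)&(H[...,1]>110)&(d>0)
for v in (10,40,70,100):
    row=[u for u in range(230,430) if blue[v,u] and .02<C[v,u,2]<.034]; row=np.array(row); l=row[row<325];r=row[row>325]
    print('rails',v,[L[v,u].round(1).tolist() for u in (l.min(),l.max(),r.min(),r.max())])
org=(H[...,0]<20)&(H[...,1]>130)&(d>0)
for v in (110,130,150,165):
    u=np.flatnonzero(org[v,290:360])+290; print('catch',v,L[v,u.min()].round(1),L[v,u.max()].round(1))
for v in (235,250,262,275,285):
    u=np.array([u for u in range(260,400) if d[v,u]>0 and C[v,u,2]>.115]);
    if len(u): print('top',v,L[v,u.min()].round(1),L[v,u.max()].round(1),C[v,u.min(),2].round(3))
print('tcp',(T@(np.array([.4858,.2508])-DO)*1000).round(1))
E
```

```text
rails 10 [[37.5, 47.4], [37.2, 23.1], [36.8, -23.0], [37.0, -37.2]]
rails 40 [[21.7, 47.5], [21.7, 23.0], [21.5, -22.8], [21.0, -39.1]]
rails 70 [[5.7, 33.4], [5.4, 22.8], [5.2, -22.9], [5.4, -40.5]]
rails 100 [[-10.9, 36.5], [-11.1, 23.4], [-11.3, -23.2], [-11.2, -35.2]]
catch 110 [-16.1   9.7] [-15.9  -9.3]
catch 130 [-27.2  10.6] [-27.8  -9.4]
catch 150 [-39.9   9.7] [-40.   -9.4]
catch 165 [-49.5  10. ] [-49.5  -9.6]
top 235 [-69.6  17.6] [-69.4 -22.8] 0.124
top 250 [-75.   17.3] [-75.1 -22.7] 0.125
top 262 [-79.7  17.5] [-80.  -22.6] 0.125
top 275 [-85.4  16.9] [-86.1 -22.1] 0.123
top 285 [-90.   17.2] [-90.3 -22.2] 0.122
tcp [-106.    -2.1]
```

Dock frame is right to 0.1 mm and the pack is 2.6 mm to −y. Correct that and lower.

Call:
{"op": "move_arm", "data": {"moves": [3.5,0,-0.26,0,0,0,-0.003,3.5,0,0,1.5,0,0,0,3.5,0,0,1.5,0,0,0,3.5,0,0,1,0,0,0,3.5,0,0,0,0,0,0,3.5,0,0,0,0,0,0]}}

```text
clock: 11.45
tool_pos: [0.4862, 0.2545, 0.0603]
orientation: [-179.8, 0.1, 3.6]
force: [1.1, 0.9, -4.3]
opening: 0.0398
gripper_force: 30.0
```

```bash
cat > pk.py <<'E'
from h import *
def pk():
    p,r,o=cur(); snap('wrist'); C,q,d=cloud('wrist')
    a=np.radians(DY);T=np.array([[np.cos(a),np.sin(a)],[-np.sin(a),np.cos(a)]]); L=(C[...,:2]-DO)@T.T*1000
    print('tcp dock',(T@(p[:2]-DO)*1000).round(1),p[2].round(4),o['orientation'].round(2),'F',o['force'].round(1),'clk',o['clock'])
    zt=p[2]+.0255
    m=(abs(L[...,1])<35)&(abs(C[...,2]-zt)<.005)&(d>0); vs=np.flatnonzero(m.sum(1)>40)
    vs=vs[vs<290]; c=[]
    for v in vs:
        u=np.flatnonzero(m[v]); l,r_=L[v,u.min()],L[v,u.max()]
        if 37<l[1]-r_[1]<43: c.append([(l[0]+r_[0])/2,(l[1]+r_[1])/2,np.median(C[v,u,2])])
    c=np.array(c)
    if len(c)>3: k=np.polyfit(c[:,0],c[:,1],1); print('pack top front x',c[:,0].max().round(1),'lat at x',c[:,0].mean().round(0),':',c[:,1].mean().round(2),'yaw err',np.degrees(k[0]).round(2),'z',np.median(c[:,2]).round(4))
E
python3 -c "from pk import *; pk()"
```

```text
tcp dock [-105.4    1.6] 0.0603 [-1.7982e+02  1.3000e-01  3.5700e+00] F [ 1.1  0.9 -4.3] clk 11.45
pack top front x -60.7 lat at x -75.0 : 1.08 yaw err -0.22 z 0.0856
```

Call:
{"op": "move_arm", "data": {"moves": [3.5,0,0.1,0.2,0,0,0,3.5,0,0,0.25,0,0,0,3.5,1,0,0,0,0,0,3.5,1,0,0,0,0,0,3.5,1,0,0,0,0,0,3.5,0.4,0,0,0,0,0,3.5,0,0,0,0,0,0]}}

```text
clock: 12.2
tool_pos: [0.5216, 0.2561, 0.0557]
orientation: [-179.8, 0.0, 3.5]
force: [1.6, -0.0, -2.6]
opening: 0.0401
gripper_force: 30.0
```

```bash
python3 -c "from pk import *; pk()"
```

```text
tcp dock [-70.    0.9] 0.0557 [-1.7977e+02  5.0000e-02  3.5500e+00] F [ 1.6 -0.  -2.6] clk 12.2
pack top front x -25.6 lat at x -40.0 : 0.4 yaw err -0.38 z 0.0811
```

Call:
{"op": "move_arm", "data": {"moves": [3.5,0.6,0.04,0,0,0,0,3.5,0.6,0,0,0,0,0,3.5,0.6,0,0,0,0,0,3.5,0.6,0,0,0,0,0,3.5,0.6,0,0,0,0,0,3.5,0,0,0,0,0,0]}}

```text
clock: 12.85
tool_pos: [0.5512, 0.2574, 0.0554]
orientation: [-179.8, 0.1, 3.6]
force: [1.3, -1.1, -2.1]
opening: 0.0395
gripper_force: 30.0
```

```bash
python3 -c "from pk import *; pk()"
```

```text
tcp dock [-40.4   0.4] 0.0554 [-1.7979e+02  8.0000e-02  3.5600e+00] F [ 1.3 -1.1 -2.1] clk 12.85
pack top front x 4.1 lat at x -10.0 : -0.06 yaw err -0.22 z 0.0808
```

Entered the rails cleanly. Continue.

Call:
{"op": "move_arm", "data": {"moves": [3.5,0.8,0,0,0,0,0,3.5,0.8,0,0,0,0,0,3.5,0.8,0,0,0,0,0,3.5,0.8,0,0,0,0,0,3.5,0.8,0,0,0,0,0,3.5,0.8,0,0,0,0,0,3.5,0.8,0,0,0,0,0,3.5,0,0,0,0,0,0]}}

```text
clock: 13.7
tool_pos: [0.6075, 0.2609, 0.0553]
orientation: [-179.8, 0.1, 3.6]
force: [1.4, -0.4, -2.1]
opening: 0.0396
gripper_force: 30.0
```

```bash
python3 -c "from pk import *; pk()"
```

```text
tcp dock [16.   0.4] 0.0553 [-1.7979e+02  6.0000e-02  3.5600e+00] F [ 1.4 -0.4 -2.1] clk 13.7
pack top front x 60.2 lat at x 46.0 : -0.1 yaw err -0.18 z 0.0806
```

Call:
{"op": "move_arm", "data": {"moves": [3.5,0.5,0,0,0,0,0,3.5,0.5,0,0,0,0,0,3.5,0.5,0,0,0,0,0,3.5,0.3,0,0,0,0,0,3.5,0.2,0,0,0,0,0,3.5,0,0,0,0,0,0]}}

```text
clock: 14.35
tool_pos: [0.626, 0.2619, 0.0549]
orientation: [-179.8, 0.1, 3.6]
force: [-0.9, -0.5, -4.8]
opening: 0.0396
gripper_force: 30.0
```

```bash
python3 -c "from pk import *; pk()"
```

```text
tcp dock [34.6  0.3] 0.0549 [-1.7981e+02  1.4000e-01  3.5600e+00] F [-0.9 -0.5 -4.8] clk 14.35
pack top front x 78.8 lat at x 65.0 : -0.2 yaw err -0.14 z 0.0802
```

The vertical force went back to the pack's full weight, so the catch has probably sprung up. Nudge firmly against the stop.

Call:
{"op": "move_arm", "data": {"moves": [3.5,0.1,0,0,0,0,0,3.5,0.1,0,0,0,0,0,3.5,0,0,0,0,0,0]}}

```text
clock: 14.7
tool_pos: [0.6264, 0.2619, 0.0551]
orientation: [-179.8, 0.3, 3.6]
force: [-6.3, -0.1, -1.4]
opening: 0.04
gripper_force: 30.0
```

```bash
python3 -c "from pk import *; pk()"
```

```text
tcp dock [35.   0.2] 0.0551 [-179.84    0.27    3.57] F [-6.3 -0.1 -1.4] clk 14.7
pack top front x 79.6 lat at x 65.0 : -0.21 yaw err -0.22 z 0.0802
```

Call:
{"op": "move_arm", "data": {"moves": [6,0,0,0,0,0,0,6,0,0,0,0,0,0,6,0,0,0,0,0,0,6,0,0,-2,0,0,0,6,0,0,-4,0,0,0,6,0,0,-5,0,0,0,6,-4,0,-5,0,0,0,6,-5,0,-3,0,0,0]}}

```text
clock: 15.55
tool_pos: [0.5559, 0.2573, 0.2333]
orientation: [-179.7, -0.1, 3.5]
force: [-0.8, 0.9, 0.1]
opening: 0.0602
gripper_force: 0.0
```

Call:
{"op": "move_arm", "data": {"moves": [6,-5,0,0,0,0,0,6,-2,0,0,0,0,0,6,0,0,0,0,0,0,6,0,0,0,0,0,0]}}

```text
clock: 15.95
tool_pos: [0.4847, 0.2529, 0.2315]
orientation: [-179.7, 0.0, 3.6]
force: [-0.5, 0.1, -0.2]
opening: 0.0597
gripper_force: 0.0
```

```bash
python3 - <<'E'
from h import *
p,r,o=cur();print(p,o['orientation'],o['force'])
save(snap('wrist'),'w4')
C,q,d=cloud('wrist');H=hsv(q)
a=np.radians(DY);T=np.array([[np.cos(a),np.sin(a)],[-np.sin(a),np.cos(a)]]); L=(C[...,:2]-DO)@T.T*1000
m=(d>0)&(H[...,0]<20)&(H[...,1]>130)&(abs(L[...,1])<12)&(L[...,0]>-60)&(L[...,0]<0)
x=L[...,0][m];z=C[...,2][m]*1000
for b in range(-55,-8,6):
    s=(x>=b)&(x<b+6)
    if s.any(): print(b,s.sum(),np.median(z[s]).round(1))
m=box(C,d>0,(.55,.7),(.2,.32),(.075,.09)); print('pack L rect',cv2.minAreaRect(L[m].astype(np.float32)),np.median(C[m][:,2]))
E
```

```text
[0.48469466 0.25291975 0.23147864] [-1.79724854e+02  2.33911081e-02  3.62635383e+00] [-0.47981803  0.124625   -0.17040917]
-55 53 15.1
-49 108 15.6
-43 109 16.7
-37 116 17.3
-31 137 18.4
-25 118 19.3
-19 118 19.9
pack L rect ((30.664627075195312, -0.026422500610351562), (40.21998977661133, 82.32660675048828), 89.66897583007812) 0.07974807183090882
```

View pics/w4.png

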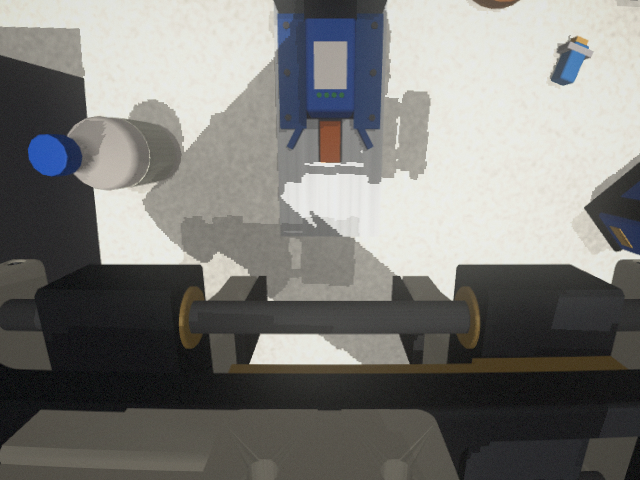

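The picture shows the orange catch at (330,140), sloping up behind the pack's rear end at row 118. Heights run from 15.1 to 20 mm along it, so it is up. The pack is centred with its origin at dock x≈0.0345, so it is latched. Now back to the knob, fingers closed.

```bash
python3 - <<'E'
from h import *
t=conR(-2.75,35.07);n=np.array([-.5737,.0275,.8186]);e0=np.array([.4969,-.2779,.1142])
a=plan([.45,.02,.30],conR(0,12),6,0)
b=plan(e0+.13*n,t,8,0,a)
E
```

```text
[0, -0.83, 3.83, -1.17, -0.002, 0.035, 0.01, 0, -0.75, 3.84, -1.18, -0.002, 0.035, 0.01, 0, -0.67, 3.85, -1.2, -0.002, 0.035, 0.01, 0, -0.59, 3.86, -1.22, -0.002, 0.035, 0.01, 0, -0.5, 3.87, -1.23, -0.002, 0.035, 0.01, 0, -0.42, 3.88, -1.23, -0.002, 0.035, 0.01]
[0, -0.55, 3.68, 0.9, -0.002, 0.05, 0.006, 0, -0.58, 3.68, 0.88, -0.002, 0.05, 0.006, 0, -0.6, 3.68, 0.86, -0.002, 0.05, 0.006, 0, -0.62, 3.68, 0.84, -0.002, 0.05, 0.006, 0, -0.63, 3.68, 0.81, -0.002, 0.05, 0.006, 0, -0.65, 3.69, 0.79, -0.002, 0.05, 0.006, 0, -0.67, 3.69, 0.76, -0.002, 0.05, 0.006, 0, -0.69, 3.69, 0.74, -0.002, 0.05, 0.006]
```

Call:
{"op": "move_arm", "data": {"moves": [0,-0.8,3.8,-1.2,-0.002,0.035,0.01,0,-0.75,3.85,-1.2,-0.002,0.035,0.01,0,-0.7,3.85,-1.2,-0.002,0.035,0.01,0,-0.6,3.85,-1.2,-0.002,0.035,0.01,0,-0.5,3.9,-1.2,-0.002,0.035,0.01,0,-0.4,3.9,-1.2,-0.002,0.035,0.01]}}

```text
clock: 16.6
tool_pos: [0.45, 0.018, 0.2998]
orientation: [179.8, -12.0, 0.1]
force: [0.0, 0.6, 0.8]
opening: 0.0175
gripper_force: 0.0
```

Call:
{"op": "move_arm", "data": {"moves": [0,-0.55,3.7,0.9,-0.002,0.05,0.006,0,-0.6,3.7,0.9,-0.002,0.05,0.006,0,-0.6,3.7,0.85,-0.002,0.05,0.006,0,-0.6,3.7,0.85,-0.002,0.05,0.006,0,-0.65,3.7,0.8,-0.002,0.05,0.006,0,-0.65,3.7,0.8,-0.002,0.05,0.006,0,-0.65,3.7,0.75,-0.002,0.05,0.006,0,-0.7,3.7,0.75,-0.002,0.05,0.006]}}

```text
clock: 17.4
tool_pos: [0.4222, -0.2629, 0.223]
orientation: [-179.8, -33.5, -2.8]
force: [-0.3, -1.0, -0.3]
opening: 0.0002
gripper_force: 0.0
```

Call:
{"op": "move_arm", "data": {"moves": [0,0,0,0,0,0,0,0,0,0,0,0,0,0,0,0,0,0,0,0,0]}}

```text
clock: 17.7
tool_pos: [0.4227, -0.2606, 0.2234]
orientation: [-179.7, -33.4, -2.8]
force: [0.5, 0.1, -0.4]
opening: 0.0004
gripper_force: 0.0
```

```bash
python3 - <<'E'
from knob import *
p,r,o=cur();print(p,o['orientation'],o['opening'])
snap('wrist');en,n=knob()
t=conR(-2.75,35.07)
a=plan(en+.023*n,t,6,0)
E
```

```text
[ 0.42272479 -0.2605836   0.22343289] [-179.68719418  -33.37799837   -2.75788705] 0.0004393480062047021
face 17992 tilt 35.05 yaw -2.75
D hist (array([  0,   0,   0,  11,  30,  30,  32, 468, 575,   0]), array([0.02 , 0.024, 0.028, 0.032, 0.036, 0.04 , 0.044, 0.048, 0.052,
       0.056, 0.06 ]))
n 1003 circ (472.3341369628906, -272.53240966796875) 15.290786743164062 D 0.05213851126014079
end [ 0.4968 -0.2779  0.1141] n [-0.5736  0.0276  0.8187]
[0, 0.02, 0.25, 1.82, -0.001, 0.005, 0.0, 0, 0.02, 0.25, 1.82, -0.001, 0.005, 0.0, 0, 0.01, 0.25, 1.83, -0.001, 0.005, 0.0, 0, -0.01, 0.25, 1.82, -0.001, 0.005, 0.0, 0, -0.01, 0.24, 1.83, -0.001, 0.005, 0.0, 0, -0.02, 0.24, 1.82, -0.001, 0.005, 0.0]
```

Call:
{"op": "move_arm", "data": {"moves": [0,0,0.25,1.8,-0.001,0.005,0,0,0,0.25,1.8,-0.001,0.005,0,0,0,0.25,1.8,-0.001,0.005,0,0,0,0.25,1.8,-0.001,0.005,0,0,0,0.25,1.8,-0.001,0.005,0,0,0,0.25,1.8,-0.001,0.005,0,0,0,0,0,0,0,0,0,0,0,0,0,0,0]}}

```text
clock: 18.55
tool_pos: [0.4827, -0.277, 0.1341]
orientation: [180.0, -35.1, -2.6]
force: [-0.2, 0.2, -1.0]
opening: 0.0006
gripper_force: 0.0
```

```bash
python3 - <<'E'
from knob import *
p,r,o=cur();n=np.array([-.5736,.0276,.8187]);e=np.array([.4968,-.2779,.1141])
print(p,o['orientation'],'tool-frame to end cm',r.inv().apply(e-p)*100)
E
```

```text
[ 0.48266794 -0.27697486  0.13414427] [179.98800017 -35.10159821  -2.62265288] tool-frame to end cm [0.00584187 0.02723739 2.45411136]
```

Call:
{"op": "move_arm", "data": {"moves": [0,0,0,0.8,0,0,0,0,0,0,0.6,0,0,0,0,0,0,0.5,0,0,0,0,0,0,0.4,0,0,0,0,0,0,0.4,0,0,0,0,0,0,0.3,0,0,0,0,0,0,0.15,0,0,0,0,0,0,0,0,0,0]}}

```text
clock: 19.35
tool_pos: [0.4998, -0.2791, 0.1085]
orientation: [180.0, -35.1, -2.7]
force: [-6.9, 2.6, 7.9]
opening: 0.0003
gripper_force: 5.5
```

Call:
{"op": "move_arm", "data": {"moves": [0,0,0,0.1,0,0,0,0,0,0,0,0,0,0]}}

```text
clock: 19.55
tool_pos: [0.5, -0.2791, 0.1084]
orientation: [180.0, -35.2, -2.7]
force: [-15.8, 3.8, 19.9]
opening: 0.0006
gripper_force: 12.8
```

Call:
{"op": "move_arm", "data": {"moves": [0,0,0,-1,0,0,0,0,0,0,-3,0,0,0,0,0,0,-4,0,0,0,0,0,0,-4,0,0,0,0,0,0,0,0,0,0,0,0,0,0,0,0,0]}}

```text
clock: 20.15
tool_pos: [0.4318, -0.2757, 0.2069]
orientation: [179.9, -35.3, -2.7]
force: [-0.3, 0.4, 0.6]
opening: 0.0006
gripper_force: 0.0
```

```bash
python3 - <<'E'
from knob import *
snap('wrist');knob()
snap('top');C,p,d=cloud('top')
m=box(C,d>0,(.55,.7),(.2,.32),(.07,.09)); print('pack',rect(C[m]),np.median(C[m][:,2]))
print(ctrl.get_obs()['force'])
E
```

```text
face 18173 tilt 35.07 yaw -2.73
D hist (array([  27,   22,   29,   36, 1042,    9,    0,    0,    0,    0]), array([0.02 , 0.024, 0.028, 0.032, 0.036, 0.04 , 0.044, 0.048, 0.052,
       0.056, 0.06 ]))
n 1050 circ (472.272705078125, -272.61383056640625) 15.258698463439941 D 0.03804302019221688
end [ 0.5049 -0.2784  0.1026] n [-0.574   0.0274  0.8184]
pack (array([628.5, 258.4]), array([91. , 42.3]), 3.04) 0.0794627759042481
[ 0.71152706  0.77188588 -0.360776  ]
```

The knob is back in (38.0 mm off the face), and the pack is home.

```bash
python3 -c "
from plant import ctrl
print(ctrl.close_job())"
```

```text
the job is handed in; nothing more can be done
None
```

I pulled the knob out to its detent, slid the pack home with the catch up behind it, then pushed the knob fully back in and handed the job in at about 20 s. The judge returned no verdict, but my last measurements met the end conditions.

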